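# Roll the pipe former into its draping rest

## Task

Roll the pipe former along the board by pressing gently on its top with the fingertips, over the nearer slat and down into its rest between the two slats, without letting it run away; then slide it along the rest until its end is home against the end block, and let go. Do not lift or pinch the former or shove its side, and leave the mould, the jar and the spoon where they are.

Things in the scene. Friction and masses are not known exactly. Their poses are not given: they have to be found in the camera images.
- rest: Draping rest, fixed to the bench: level plywood board 300 x 480 x 12 mm carrying two parallel wooden slats and an end block. Origin: centre of the board's underside, on the bench; x along the slats towards the block, y across them, z up. Each slat is 245 x 25 mm, 6 mm thick, square-edged; they cover local y = 22 to 47 and -22 to -47 mm, x = -120 to 125 mm, tops 18 mm above the bench.
- home (a point): Where the middle of the former's axis must end: local x = 45 mm, y = 0 of the rest, 68 mm above the bench. There the former lies in the 44 mm gap on the slats' inner edges, 4.6 mm lower than on top of a slat, clear of the board. It touches a slat's outer edge when its axis is 72 mm to the side of the middle line, and tips into the gap by itself within 20 mm of it.
- block_face (a point): Middle of the end block's face that looks along the slats (local x = 125 mm, y = 0, 24 mm above the bench). The block is 20 mm thick, 100 mm wide and 32 mm tall above the board. The former is home when its flat end touches this face: the middle of its axis is then 80 mm from it.
- pipe: The former: grey soil-pipe offcut 110 mm in diameter, 160 mm long, ends closed flush with plywood discs, 0.29 to 0.49 kg, too thick to grasp. Origin: middle of its axis; x is its axis, y and z turn as it rolls. Starts on the board on either side of the slats, parallel within 3 degrees, its axis 105 to 135 mm from their middle line, 67 mm above the bench, its end 40 to 70 mm short of the block.
- pipe_end (a point): Centre of the former's flat end that faces away from the end block. It rolls about half as far as a fingertip on its top, and stays where it is left on the level. A steady 5 to 15 N on top drives it, also up the slat (its top rises 6 mm over 25 mm of roll); below about 3 N the finger slips. Thin-walled: keep every push under 25 N. Sliding it in the rest takes 2 to 5 N, low on this end.
- mould: Bystander: white plaster press mould, a block 100 x 85 x 45 mm, standing on the board on the other side of the slats from the former. Origin: centre of its underside.
- jar: Bystander: yellow underglaze jar with a white cap, 64 mm in diameter, 85 mm tall, standing on the bench to the left of the board. Origin: centre of its underside.
- spoon: Bystander: grey dry clay spoon, 165 mm long and 16 mm thick, bowl 48 mm across, lying on the bench to the right of the board. Origin: on the bench, near the middle of its length; x towards the bowl.
Things that resemble listed ones, but are neither listed nor needed, are in the scene too. There is more than one size of the pipe; the one meant has the size given above.

How it is judged (in metres and radians):
On the way, in this order (a step that is already met when the one before it is completed fails the run):
1. the former lies down in the rest, between the two slats (y of pipe in the frame of rest between -0.006 and 0.006 m and z of pipe in the frame of rest below 0.0705 m and angle between the x axis of pipe and the x axis of rest, either way round below 0.05 rad), for 0.3 s.
2. its end is home against the end block (horizontal distance between pipe and block_face below 0.083 m), for 0.2 s.
At the end, for the whole second after the job is handed in: The former is let go and at rest, lying down in the gap between the two slats (axis within 6 mm of the middle line and within 3 degrees of parallel), its end home against the end block within 3 mm (all of step 1 and horizontal distance between pipe and block_face below 0.083 m and linear speed of pipe below 0.02 m/s and angular speed of pipe below 0.3 rad/s); the robot touches nothing.
It fails at once if the former is pressed or pushed with more than 25 N (contact force between the fingers and pipe above 25 N).
It fails at once if the former is lifted off the board and slats (z of pipe in the frame of rest above 0.085 m).
It fails at once if the former is shoved or held by its side, fingertips lower than about two thirds of its height (contact force between the fingers and pipe above 0.5 N and x of the grasp point in the frame of pipe between -0.07 and 0.07 m and height (world z) of the grasp point below 0.1 m).
It fails at once if the former runs away: faster than 0.4 m/s, or off the board (linear speed of pipe above 0.4 m/s or y of pipe in the frame of rest above 0.24 m or y of pipe in the frame of rest below -0.24 m).
It fails at once if the mould, the jar or the spoon is shifted by more than 15 mm (distance of any of mould, jar, spoon from where it was at the start of the episode above 0.015 m).
It also fails if it takes over 72 s, if anything falls off the work surface, if the arm or the gripper's body presses on something with over 40 N, if the wrist force passes 120 N, or if a joint passes its speed limit or range.

## Robot

A 6-joint arm with a two-finger parallel gripper is mounted at the origin on the work surface. World frame = base frame: x ahead of the robot, y to its left, z up, the work surface at z = 0. Lengths are in mm, angles in rad, forces in N, time in s.
With the tool pointing down it reaches from about 300 to 825 mm from the base axis. Payload 5.4 kg.
Tool frame: the origin (TCP) lies at the centre of the arm's flange, where the gripper is bolted on; the fingertips stand 190 mm ahead of it and the grasp point (between the pads) lies 171 mm ahead of it; z points along the fingers, y is the line along which they close (so a half turn about z gives the same grasp; the last joint's range is limited). The gripper opens to 92 mm and grips with 3 to 60 N. Pads are 20 mm wide; open, the fingers measure 128 mm over their backs; the gripper's body (75 mm by 189 mm) begins 69 mm behind the grasp point.
Start: joints at [0.902, 0.158, 1.597, -0, 1.386, -0.21], TCP at [254.659, 515.516, 404.701] pointing down, gripper open.
Joint ranges: [-2.91, 2.91], [-0.94, 2.29], [0.18, 2.7], [-1.29, 4.43], [0.17, 2.64], [-3, 3]. Speed limits (rad/s): [2.57, 2.57, 3.14, 3.14, 3.14, 3.14].

## Interface

Orientations are given as a unit quaternion [w, x, y, z].
In Python, from bench import bot gives the robot as it stands.
- The arm moves only by the shell command python3 -m inch 'ROWS' [FORCE]. ROWS is JSON, one flat list of numbers, 7 for each row, row after row: the turn, a rotation vector about the tool's x, y, z in degrees, then the shift along the tool's x, y, z in m, then the finger opening in m, from 0 to 0.0919. In form: [rx, ry, rz, dx, dy, dz, grip, rx, ry, rz, dx, dy, dz, grip, ...]. A call has 1 to 20 rows; each row shifts and turns the commanded pose from where the row before left it, along the tool's axes as they then stand; what a row does not reach is not made up. A row lasts 1/12 s, in which the tool goes at most 41.7 mm and 7.16 degrees, less where a joint would pass 70% of its speed; a pose out of reach is approached as far as the arm can. A call is refused whole if a number of a shift passes 0.0417 or a number of a turn 7.16, either way. A call with a gripper value outside its range is refused whole. The fingers move at their own pace and stop on an object; FORCE is the grip in N (left out, the last holds). Time passes only in rows, so rows that do not move let the fingers close. It gives the time, the measured TCP pose, the force, the opening and the grip force at its end, in the units of the state.
- bot.observe(): the state, without advancing time (a new reading comes with each control period).
- bot.camera(name): name is "side" or "top"; returns (picture, depth): 384x512x3 uint8, red, green, blue; 384x512 float32, mm along the optical axis (not along the pixel's ray), 0 where there is no reading.
- bot.get_calibration(name): a dict with "camera_matrix" (3x3 intrinsics, pixels), "world_from_camera" (4x4, takes a point from camera to world coordinates). Camera axes: x right, y up, looking along -z (the intrinsics and any distortion apply to the point x, -y, -z); pixel columns grow to the right and rows downward; lengths in mm; the calibration is good to about 2 mm. A picture is of the moment at which its call begins. get_calibration takes no time and is no camera call.
- bot.close_job(): hands the job in; it is judged then, once.
Trained networks look in the newest picture that a camera, given by its name, has taken for a name from the list of things; names that differ only in an ending like _2 or _b are one class to them, and where a whole thing is asked for, a point or a joint stands for the part that bears it (a point fixed in the world has none). Each returns a list of dicts, best first, with "conf" (0 to 1); they miss things now and then, are a little off and sometimes report something else, mostly with a low value. They report only what shows in the picture. A call takes as long as a camera call. They do not tell look-alikes from the thing itself.
- bot.boxes_of(label, camera): "location" ([column, row] in pixels, amid what is visible of it).
- bot.landmark_of(label, camera): "location" ([column, row] in pixels: a listed point, or the origin of a listed thing).
The state is a dict: "time_s": time; "qpos": joint angles; "qvel": joint speeds; "tau": joint torques, N m; "eef_pos": TCP position; "ee_rot": TCP orientation; "force": force on the tool from outside, world axes, zero at the start; "wrist_torque": the same for the moment, N m; "gripper_width": finger opening in mm; "finger_force": force on a finger pad.
Only numpy, scipy, OpenCV 4.12 (cv2) and the standard library are available. Lean on these libraries where they do the work, as an engineer would, in place of code of your own. Each camera call takes 0.05 s, during which the arm holds its last target. There are 200 camera calls.

## Working session

There is one attempt and no reset: what is moved stays moved. The work goes in short steps, Python scripts to look and compute and a shell command to move; the robot and the scene stay as the last step left them, time stands still between calls to the robot, and variables do not carry over. Pictures are saved under pics/ and viewed, at most 10 in all, crops included, and the job is handed in when it is done.

```bash
ls; mkdir -p pics; cat > h.py <<'E'
import numpy as np, cv2
from bench import bot
def cloud(cam):
    im,d=bot.camera(cam); c=bot.get_calibration(cam); K=np.array(c["camera_matrix"]); T=np.array(c["world_from_camera"])
    v,u=np.mgrid[:384,:512]
    P=np.stack([(u-K[0,2])/K[0,0]*d,-(v-K[1,2])/K[1,1]*d,-d],-1)
    W=P@T[:3,:3].T+T[:3,3]; W[d==0]=np.nan
    return im,d,W
E
python3 - <<'E'
from h import *
s=bot.observe();print({k:np.round(v,3).tolist() for k,v in s.items()})
ims=[]
for cam in("top","side"):
    im,d,W=cloud(cam); ims.append(im); np.save(cam+"W.npy",W)
    cal=bot.get_calibration(cam); print(cam,np.round(np.array(cal["world_from_camera"])[:3],2).tolist(),{k:v for k,v in cal.items() if k not in("world_from_camera","camera_matrix")})
    cv2.imwrite(f"pics/{cam}0.png",im[...,::-1])
    for l in("rest","pipe","pipe_end","block_face","home","mould","jar","spoon"):
        for f in("boxes_of","landmark_of"):
            try:r=getattr(bot,f)(l,cam)
            except Exception as e:r=[];print(l,f,e)
            for q in r[:3]:
                u,v=np.round(q["location"]).astype(int)
                print(l,f[:4],(u,v),round(q["conf"],2),np.round(W[min(max(v,0),383),min(max(u,0),511)]))
E
```

```text
pics
{'time_s': 0.0, 'qpos': [0.902, 0.159, 1.598, 0.0, 1.386, -0.21], 'qvel': [-0.001, 0.001, -0.0, -0.0, 0.0, -0.002], 'tau': [-0.001, -38.557, -32.211, 0.07, 0.038, -0.0], 'eef_pos': [254.482, 515.313, 403.716], 'ee_rot': [-0.0, 0.227, 0.974, -0.001], 'force': [0.211, -0.135, -0.844], 'wrist_torque': [-0.02, 0.035, 0.03], 'finger_force': 0.0, 'gripper_width': 91.708}
top [[-0.02, 1.0, -0.06, 470.55], [-1.0, -0.02, 0.0, 2.43], [0.0, 0.06, 1.0, 1300.53]] {}
rest boxe (np.int64(263), np.int64(164)) 0.66 [628. -11.  15.]
rest land (np.int64(269), np.int64(166)) 0.64 [621. -31.  11.]
pipe boxe (np.int64(305), np.int64(173)) 0.9 [ 584. -141.  117.]
pipe boxe (np.int64(364), np.int64(225)) 0.68 [ 415. -331.   74.]
pipe boxe (np.int64(298), np.int64(249)) 0.64 [ 344. -115.   79.]
pipe land (np.int64(364), np.int64(225)) 0.87 [ 415. -331.   74.]
pipe land (np.int64(296), np.int64(249)) 0.8 [ 344. -109.   75.]
pipe land (np.int64(307), np.int64(173)) 0.78 [ 583. -146.  124.]
pipe_end boxe (np.int64(297), np.int64(252)) 0.9 [ 334. -112.   80.]
pipe_end boxe (np.int64(365), np.int64(225)) 0.8
[... 2547 characters left out ...]
 (np.int64(324), np.int64(200)) 0.43 [ 615. -181.  117.]
mould boxe (np.int64(255), np.int64(182)) 0.72 [589.  77.  58.]
mould boxe (np.int64(284), np.int64(244)) 0.56 [ 521. -157.   12.]
mould land (np.int64(258), np.int64(190)) 0.71 [596.  71.  32.]
mould land (np.int64(323), np.int64(199)) 0.69 [ 617. -176.  117.]
mould land (np.int64(299), np.int64(190)) 0.17 [721.  38.  10.]
jar boxe (np.int64(290), np.int64(243)) 0.73 [ 535. -162.   13.]
jar boxe (np.int64(172), np.int64(153)) 0.69 [476. 412.  51.]
jar boxe (np.int64(257), np.int64(182)) 0.32 [594.  74.  58.]
jar land (np.int64(172), np.int64(168)) 0.91 [467. 403.   2.]
spoon boxe (np.int64(368), np.int64(331)) 0.76 [ 489. -457.   16.]
```

View pics/top0.png

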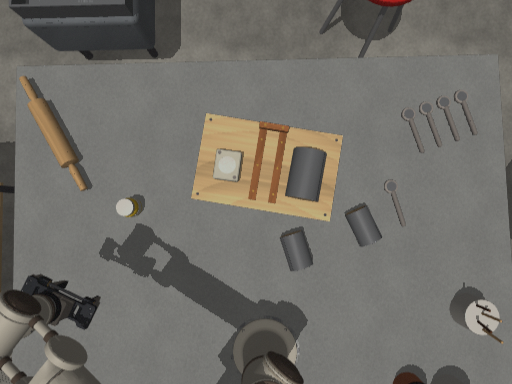

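View pics/side0.png

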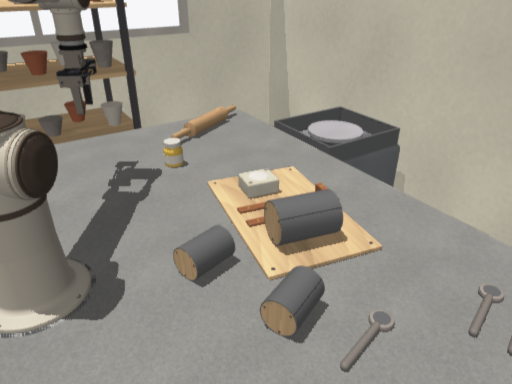

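The top picture shows the board with mould (228,165), slats (260–275,165), the block (272,128), and three grey pipes: (306,173) on the board, (297,249) and (364,225) on the bench. The one on the board is the largest and lies beside the slats, as described. I'll confirm its size in a crop and by fitting.

```bash
cat >> h.py <<'E'
from scipy.optimize import least_squares
def fitpipe(W,p0,R=55.,zc=None,rad=130):
    """p0=(x,y,yaw); fits axis xy,yaw with mantle points; returns x,y,yaw,zaxis, extent along the axis"""
    P=W.reshape(-1,3); P=P[np.isfinite(P).all(1)]
    p=np.array([p0[0],p0[1],p0[2],67.])
    for it in range(4):
        a=np.array([np.cos(p[2]),np.sin(p[2])]); n=np.array([-a[1],a[0]])
        q=P[:,:2]-p[:2]; s=q@a; t=q@n
        r=np.hypot(t,P[:,2]-p[3])
        m=(abs(s)<100)&(abs(r-R)<(15 if it<2 else 6))&(P[:,2]>50); m2=m&(abs(s)<65)
        Q=P[m2]
        def f(x):
            n=np.array([-np.sin(x[2]),np.cos(x[2])]); return np.hypot((Q[:,:2]-x[:2])@n,Q[:,2]-x[3])-R
        def g(x): return np.r_[f(x),(x[:2]-p[:2])@a]
        p=least_squares(g,p,loss="soft_l1").x
        e=np.percentile(s[m],[0.3,99.7]); p[:2]+=a*e.mean()*1
    return p,e-e.mean(),np.std(f(p)),m2.sum()
E
python3 - <<'E'
from h import *
W=np.load("topW.npy"); im=cv2.imread("pics/top0.png")[...,::-1]
hsv=cv2.cvtColor(im,cv2.COLOR_RGB2HSV); 
wood=(hsv[...,1]>70)&(hsv[...,0]<25)
reg=np.zeros(wood.shape,bool); reg[108:225,185:348]=1
m=reg&wood&(W[...,2]<30)&(W[...,2]>4)
h=cv2.convexHull(W[m][:,:2].astype(np.float32)); r=cv2.minAreaRect(h); print("board",r)
# slats: reddish dark
cv2.imwrite("pics/c0.png",np.hstack([cv2.resize(im[105:265,180:390],None,fx=3.5,fy=3.5,interpolation=cv2.INTER_CUBIC)[...,::-1]]))
for (u,v) in((262,190),(275,190),(235,195),(268,190)): print((u,v),hsv[v,u],W[v,u].round())
sl=reg&wood&(hsv[...,2]<165)&(hsv[...,1]>130)
n,l,st,ce=cv2.connectedComponentsWithStats(sl.astype(np.uint8))
for i in range(1,n):
    if st[i,4]>60:
        Q=W[l==i]; print(st[i],Q.mean(0).round(1),cv2.minAreaRect(Q[:,:2].astype(np.float32)))
for c in("top","side"): print(c,fitpipe(np.load(c+"W.npy"),(583,-140,0.0)))
E
```

```text
board ((620.8910522460938, -24.195892333984375), (480.30511474609375, 298.5355224609375), 79.16323852539062)
(262, 190) [ 17 106 183] [539.  -5.  16.]
(275, 190) [ 12 158 131] [538. -49.  15.]
(235, 195) [ 19  99 191] [524.  87.  15.]
(268, 190) [ 17 107 181] [539. -26.  13.]
[ 248  122   41   81 1232] [nan nan nan] ((632.1444091796875, -27.775238037109375), (96.75117492675781, 262.38519287109375), 79.46969604492188)
top (array([ 5.85076775e+02, -1.48340181e+02, -2.08629377e-01,  6.60023706e+01]), array([-79.65228952,  79.65228952]), np.float64(1.8641204378396026), np.int64(1376))
side (array([ 5.79989940e+02, -1.47479924e+02, -2.14264002e-01,  6.67753296e+01]), array([-79.97524584,  79.97524584]), np.float64(1.2772483323377026), np.int64(2094))
```

View pics/c0.png

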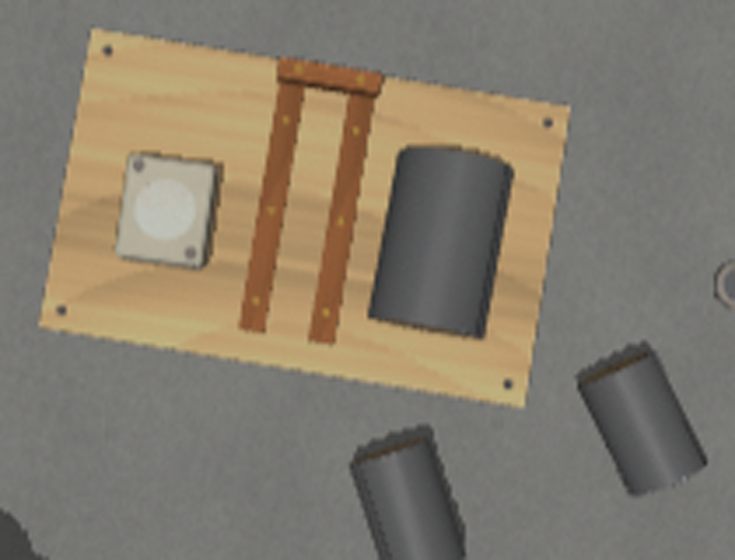

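The crop confirms it: the pipe on the board measures 160 mm long with a 55 mm radius, while the two on the bench are clearly smaller. In the rest frame (yaw −10.84°, origin (620.9,−24.2)) the former is at about (−14,−129). Next I turn the fingers to line up along its axis and approach.

```bash
python3 -m inch '[0,0,6.84,0,0,0,0.08,0,0,6.84,0,0,0,0.08,0,0,6.84,0,0,0,0.08,0,0,6.84,0,0,0,0.08,0,0,6.84,0,0,0,0.08,0,0,6.84,0,0,0,0.08,0,0,6.84,0,0,0,0.08,0,0,6.84,0,0,0,0.08,0,0,6.84,0,0,0,0.08,0,0,6.84,0,0,0,0.08,0,0,6.84,0,0,0,0.08,0,0,0,-0.02,0.015,0,0.08,0,0,0,-0.025,0.018,0,0.08,0,0,0,-0.025,0.018,0,0.08,0,0,0,-0.025,0.018,0,0.08,0,0,0,-0.025,0.018,0,0.08,0,0,0,-0.025,0.018,0,0.08,0,0,0,-0.025,0.018,0,0.08,0,0,0,-0.025,0.018,0,0.08]' 10
cat >> h.py <<'E'
C=np.array([620.9,-24.2]); YAW=np.radians(-10.84)
A=np.array([np.cos(YAW),np.sin(YAW)]); N=np.array([-A[1],A[0]])
def loc(p): q=np.array(p[:2])-C; return np.array([q@A,q@N])
def st():
    s=bot.observe(); w,x,y,z=s["ee_rot"]
    from scipy.spatial.transform import Rotation as Ro
    M=Ro.from_quat([x,y,z,w]).as_matrix()
    print("t",round(s["time_s"],2),"loc",loc(s["eef_pos"]).round(1),"tipz",round(s["eef_pos"][2]-190,1),"tooly-yaw rel rest",np.degrees(np.arctan2(M[1,1],M[0,1])-YAW).round(2),"tilt",M[:2,2].round(4),"F",np.round(s["force"],1),"w",s["gripper_width"].__round__(1),"qd",np.round(s["qpos"],2))
E
python3 -c "from h import *;st()"
```

```text
time_s: 3.28
eef_pos: [354.1, 294.9, 404.9]
ee_rot: [0.0, 0.774, 0.633, 0.0]
force: [0.1, -0.5, -1.3]
gripper_width: 80.1
finger_force: 0.0
t 3.28 loc [-322.   263.3] tipz 214.9 tooly-yaw rel rest -0.67 tilt [0.0005 0.0002] F [ 0.1 -0.5 -1.3] w 80.1 qd [ 0.43 -0.15  1.9  -0.    1.38  0.63]
```

```bash
python3 -m inch '[0,0,0,-0.023,0.017,0,0.08,0,0,0,-0.023,0.017,0,0.08,0,0,0,-0.023,0.017,0,0.08,0,0,0,-0.023,0.017,0,0.08,0,0,0,-0.023,0.017,0,0.08,0,0,0,-0.023,0.017,0,0.08,0,0,0,-0.023,0.017,0,0.08,0,0,0,-0.023,0.017,0,0.08,0,0,0,-0.023,0.017,0,0.08,0,0,0,-0.023,0.017,0,0.08,0,0,0,-0.023,0.017,0,0.08,0,0,0,-0.023,0.017,0,0.08,0,0,0,-0.023,0.017,0.01,0.08,0,0,0,-0.023,0.017,0.01,0.08,0,0,0,-0.023,0.017,0.01,0.08,0,0,0,-0.023,0.017,0.01,0.08,0,0,0,-0.023,0.017,0.01,0.08,0,0,0,-0.023,0.017,0,0.08,0,0,0,0,0,0,0.08]'
python3 -c "from h import *;st()"
```

```text
time_s: 4.87
eef_pos: [571.7, -174.6, 353.8]
ee_rot: [0.001, 0.776, 0.631, -0.0]
force: [-0.5, -0.1, 0.4]
gripper_width: 80.4
finger_force: 0.0
t 4.87 loc [ -20.  -156.9] tipz 163.8 tooly-yaw rel rest -0.9 tilt [-0.0001 -0.0014] F [-0.5 -0.1  0.4] w 80.4 qd [-0.5   0.26  1.58 -0.    1.3  -0.29]
```

```bash
python3 -m inch '[0,0,0,0.003,0.006,0.01,0.08,0,0,0,0,0,0.01,0.08,0,0,0,0,0,0.01,0.08,0,0,0,0,0,0.007,0.08,0,0,0,0,0,0,0.08,0,0,0,0,0,0.002,0.08,0,0,0,0,0,0.002,0.08,0,0,0,0,0,0,0.08]'
python3 -c "from h import *;st()"
```

```text
time_s: 5.53
eef_pos: [577.4, -168.6, 313.8]
ee_rot: [0.0, 0.774, 0.633, 0.0]
force: [-0.6, -0.6, -0.1]
gripper_width: 79.8
finger_force: 0.0
t 5.53 loc [ -15.6 -150. ] tipz 123.8 tooly-yaw rel rest -0.67 tilt [ 0.0003 -0.0002] F [-0.6 -0.6 -0.1] w 79.8 qd [-0.48  0.31  1.61 -0.    1.23 -0.28]
```

```bash
python3 -m inch '[0,0,0,0,0,0.002,0.08,0,0,0,0,0,0.001,0.08,0,0,0,0,0,0,0.08]'
python3 -m inch '[0,0,0,0,0,0.001,0.08,0,0,0,0,0,0,0.08]'
python3 -m inch '[0,0,0,0,0,0.001,0.08,0,0,0,0,0,0,0.08]'
```

```text
time_s: 5.78
eef_pos: [577.6, -169.0, 311.2]
ee_rot: [0.0, 0.775, 0.633, 0.0]
force: [-0.7, -1.0, 1.0]
gripper_width: 80.2
finger_force: 0.6
time_s: 5.95
eef_pos: [577.6, -169.1, 310.9]
ee_rot: [0.001, 0.775, 0.633, -0.0]
force: [-2.0, 0.3, 5.2]
gripper_width: 80.1
finger_force: 2.7
time_s: 6.12
eef_pos: [577.6, -169.3, 310.8]
ee_rot: [0.001, 0.774, 0.633, -0.0]
force: [-5.1, -0.9, 8.8]
gripper_width: 79.8
finger_force: 4.8
```

```bash
python3 -m inch '[0,0,0,0.003,0,-0.0002,0.08,0,0,0,0.005,0,-0.0003,0.08,0,0,0,0.005,0,-0.0003,0.08,0,0,0,0.005,0,-0.0002,0.08]'
python3 -c "from h import *;st()"
```

```text
time_s: 6.45
eef_pos: [581.4, -151.4, 312.1]
ee_rot: [0.001, 0.775, 0.633, 0.0]
force: [-4.1, -0.2, 10.8]
gripper_width: 80.1
finger_force: 5.6
t 6.45 loc [ -14.9 -132.4] tipz 122.1 tooly-yaw rel rest -0.69 tilt [ 0.0013 -0.0015] F [-4.1 -0.2 10.8] w 80.1 qd [-0.46  0.31  1.61 -0.    1.22 -0.25]
```

```bash
python3 -m inch '[0,0,0.1,0.006,0,0,0.08,0,0,0.1,0.007,0,0,0.08,0,0,0.1,0.007,0,0,0.08,0,0,0.1,0.007,0,0,0.08]'
python3 -c "
from h import *;st()
for c in('top','side'):
    im,d,W=cloud(c); p,e,sd,n=fitpipe(W,(588,-125,YAW)); print(c,loc(p).round(1),np.degrees(p[2]-YAW).round(2),p[3].round(1),e.round(),sd.round(2),n)"
```

```text
time_s: 6.78
eef_pos: [587.0, -124.7, 312.4]
ee_rot: [0.001, 0.777, 0.63, 0.0]
force: [-3.0, 0.4, 12.1]
gripper_width: 80.1
finger_force: 5.9
t 6.78 loc [ -14.4 -105.1] tipz 122.4 tooly-yaw rel rest -1.08 tilt [ 0.0019 -0.0014] F [-3.   0.4 12.1] w 80.1 qd [-0.41  0.31  1.61 -0.    1.22 -0.2 ]
top [ -20.7 -105.7] -0.9 66.0 [-70.  70.] 1.75 114
side [ -16.7 -105.4] -1.45 66.9 [-80.  80.] 1.44 1987
```

```bash
python3 -m inch '[0,0,-0.2,0.007,0,0,0.08,0,0,-0.2,0.007,0,0,0.08,0,0,-0.2,0.007,0,0,0.08,0,0,-0.2,0.007,0,0.0003,0.08,0,0,-0.2,0.007,0,0.0004,0.08,0,0,-0.2,0.005,0,0.0005,0.08]'
python3 -c "
from h import *;st()
for c in('side',):
    im,d,W=cloud(c); p,e,sd,n=fitpipe(W,(592,-105,YAW)); print(c,loc(p).round(1),np.degrees(p[2]-YAW).round(2),p[3].round(1),e.round(),sd.round(2),n)"
```

```text
time_s: 7.38
eef_pos: [595.1, -85.1, 310.7]
ee_rot: [0.001, 0.77, 0.638, 0.001]
force: [-0.6, 1.8, 9.7]
gripper_width: 80.1
finger_force: 4.8
t 7.38 loc [-13.9 -64.6] tipz 120.7 tooly-yaw rel rest 0.13 tilt [ 0.0025 -0.0005] F [-0.6  1.8  9.7] w 80.1 qd [-0.34  0.31  1.61  0.    1.22 -0.16]
side [-15.8 -85.8] -1.39 66.8 [-80.  80.] 1.42 1965
```

```bash
python3 -m inch '[0,0,0,0,0,-0.008,0.08,0,0,0,0,0,-0.008,0.08,0,0,0.1,-0.015,0,0,0.08,0,0,0.1,-0.015,0,0,0.08,0,0,0.1,-0.014,0,0,0.08,0,0,0,0,0,0.006,0.08,0,0,0,0,0,0.006,0.08,0,0,0,0,0,0.002,0.08,0,0,0,0,0,0.001,0.08,0,0,0,0,0,0,0.08]'
python3 -c "
from h import *;st()
for c in('side',):
    im,d,W=cloud(c); p,e,sd,n=fitpipe(W,(592,-105,YAW)); print(c,loc(p).round(1),np.degrees(p[2]-YAW).round(2),p[3].round(1),e.round(),sd.round(2),n)"
```

```text
time_s: 8.27
eef_pos: [586.4, -128.4, 310.6]
ee_rot: [0.0, 0.772, 0.636, -0.0]
force: [-3.6, -0.9, 9.0]
gripper_width: 80.0
finger_force: 4.1
t 8.27 loc [ -14.3 -108.8] tipz 120.6 tooly-yaw rel rest -0.16 tilt [ 0.0001 -0.0006] F [-3.6 -0.9  9. ] w 80.0 qd [-0.42  0.31  1.61 -0.    1.22 -0.22]
side [-15.9 -85.9] -1.44 66.8 [-80.  80.] 1.42 1811
```

```bash
python3 -m inch '[0,0,0,0.004,0,-0.0003,0.08,0,0,0,0.005,0,-0.0004,0.08,0,0,0,0.005,0,-0.0003,0.08,0,0,0,0.005,0,-0.0002,0.08,0,0,0,0.005,0,0,0.08]'
python3 -c "
from h import *;st()
for c in('side',):
    im,d,W=cloud(c); p,e,sd,n=fitpipe(W,(595,-92,YAW)); print(c,loc(p).round(1),np.degrees(p[2]-YAW).round(2),p[3].round(1),e.round(),sd.round(2),n)"
```

```text
time_s: 8.73
eef_pos: [591.2, -104.4, 312.3]
ee_rot: [0.001, 0.772, 0.636, 0.0]
force: [-2.3, 0.3, 10.8]
gripper_width: 80.1
finger_force: 5.1
t 8.73 loc [-14.1 -84.3] tipz 122.3 tooly-yaw rel rest -0.15 tilt [ 0.0013 -0.0005] F [-2.3  0.3 10.8] w 80.1 qd [-0.38  0.31  1.61  0.    1.22 -0.18]
side [-15.8 -73.6] -1.29 66.8 [-80.  80.] 1.47 1832
```

```bash
python3 -m inch '[0,0,0,0.003,0,0,0.08,0,0,0,0.003,0,-0.0004,0.08,0,0,0,0.003,0,-0.0006,0.08,0,0,0,0.003,0,-0.0006,0.08]'
python3 -c "
from h import *;st()
for c in('side',):
    im,d,W=cloud(c); p,e,sd,n=fitpipe(W,(595,-90,YAW)); print(c,loc(p).round(1),np.degrees(p[2]-YAW).round(2),p[3].round(1),e.round(),sd.round(2),n)"
```

```text
time_s: 9.12
eef_pos: [593.9, -93.3, 314.3]
ee_rot: [0.002, 0.771, 0.636, 0.0]
force: [0.5, -2.5, 9.3]
gripper_width: 79.9
finger_force: 4.6
t 9.12 loc [-13.5 -72.9] tipz 124.3 tooly-yaw rel rest -0.12 tilt [ 0.003  -0.0026] F [ 0.5 -2.5  9.3] w 79.9 qd [-0.36  0.31  1.61 -0.    1.22 -0.16]
side [-15.2 -68.2] -1.07 68.4 [-80.  80.] 1.52 1849
```

```bash
python3 -m inch '[0,0,0,0.003,0,-0.0005,0.08,0,0,0,0.003,0,-0.0006,0.08,0,0,0,0.003,0,-0.0005,0.08,0,0,0,0.003,0,-0.0004,0.08,0,0,0,0.003,0,-0.0004,0.08]'
python3 -c "
from h import *;st()
for c in('side',):
    im,d,W=cloud(c); p,e,sd,n=fitpipe(W,(597,-80,YAW)); print(c,loc(p).round(1),np.degrees(p[2]-YAW).round(2),p[3].round(1),e.round(),sd.round(2),n)"
```

```text
time_s: 9.58
eef_pos: [596.8, -78.4, 316.8]
ee_rot: [0.002, 0.771, 0.636, 0.001]
force: [0.0, -1.3, 8.6]
gripper_width: 79.8
finger_force: 4.6
t 9.58 loc [-13.5 -57.7] tipz 126.8 tooly-yaw rel rest -0.13 tilt [ 0.0033 -0.002 ] F [ 0.  -1.3  8.6] w 79.8 qd [-0.33  0.3   1.6  -0.    1.23 -0.14]
side [-15.3 -60.8] -1.19 70.9 [-80.  80.] 1.49 1891
```

```bash
python3 -m inch '[0,0,0,0.004,0,-0.0005,0.08,0,0,0,0.004,0,-0.0005,0.08,0,0,0,0.004,0,-0.0004,0.08,0,0,0,0.004,0,-0.0003,0.08,0,0,0,0.004,0,-0.0002,0.08,0,0,0,0.004,0,-0.0001,0.08]'
python3 -c "
from h import *;st()
for c in('side',):
    im,d,W=cloud(c); p,e,sd,n=fitpipe(W,(599,-70,YAW)); print(c,loc(p).round(1),np.degrees(p[2]-YAW).round(2),p[3].round(1),e.round(),sd.round(2),n)"
```

```text
time_s: 10.13
eef_pos: [601.4, -54.3, 318.0]
ee_rot: [0.001, 0.772, 0.636, 0.001]
force: [2.3, -1.0, 4.3]
gripper_width: 80.1
finger_force: 2.2
t 10.13 loc [-13.5 -33.3] tipz 128.0 tooly-yaw rel rest -0.14 tilt [ 0.0036 -0.0007] F [ 2.3 -1.   4.3] w 80.1 qd [-0.29  0.31  1.6   0.    1.23 -0.1 ]
side [-14.9 -48.5] -1.05 72.8 [-80.  80.] 1.5 1897
```

```bash
python3 -m inch '[0,0,0,0.002,0,0.001,0.08,0,0,0,0.004,0,0.0003,0.08,0,0,0,0.005,0,0.0004,0.08,0,0,0,0.005,0,0.0005,0.08,0,0,0,0.004,0,0.0005,0.08]'
python3 -c "
from h import *;st()
for c in('side',):
    im,d,W=cloud(c); p,e,sd,n=fitpipe(W,(601,-60,YAW)); print(c,loc(p).round(1),np.degrees(p[2]-YAW).round(2),p[3].round(1),e.round(),sd.round(2),n)"
```

```text
time_s: 10.6
eef_pos: [605.4, -34.7, 315.8]
ee_rot: [0.002, 0.772, 0.636, 0.002]
force: [2.5, 1.2, 6.6]
gripper_width: 79.9
finger_force: 3.8
t 10.6 loc [-13.3 -13.2] tipz 125.8 tooly-yaw rel rest -0.15 tilt [ 0.0045 -0.0003] F [2.5 1.2 6.6] w 79.9 qd [-0.26  0.32  1.59  0.    1.23 -0.06]
side [-14.7 -37.9] -0.93 72.8 [-80.  80.] 1.5 1884
```

```bash
python3 -m inch '[0,0,0,0,0,-0.008,0.08,0,0,0,0,0,-0.008,0.08,0,0,0,-0.015,0,0,0.08,0,0,0,-0.016,0,0,0.08,0,0,0,-0.016,0,0,0.08,0,0,0,0,0,0.006,0.08,0,0,0,0,0,0.006,0.08,0,0,0,0,0,0.002,0.08,0,0,0,0,0,0.001,0.08,0,0,0,0,0,0,0.08]'
python3 -c "
from h import *;st()
for c in('side',):
    im,d,W=cloud(c); p,e,sd,n=fitpipe(W,(601,-60,YAW)); print(c,loc(p).round(1),np.degrees(p[2]-YAW).round(2),p[3].round(1),e.round(),sd.round(2),n)"
```

```text
time_s: 11.48
eef_pos: [595.5, -81.0, 316.6]
ee_rot: [0.0, 0.772, 0.636, -0.0]
force: [-4.9, -0.3, 10.8]
gripper_width: 80.3
finger_force: 5.7
t 11.48 loc [-14.2 -60.5] tipz 126.6 tooly-yaw rel rest -0.14 tilt [-0.0002 -0.0007] F [-4.9 -0.3 10.8] w 80.3 qd [-0.34  0.3   1.61 -0.    1.23 -0.14]
side [-14.7 -38.5] -0.94 72.8 [-80.  80.] 1.38 1750
```

```bash
python3 -m inch '[0,0,0,0.003,0,-0.0004,0.08,0,0,0,0.005,0,-0.0004,0.08,0,0,0,0.005,0,-0.0002,0.08,0,0,0,0.005,0,-0.0002,0.08,0,0,0,0.005,0,-0.0001,0.08]'
python3 -c "
from h import *;st()
for c in('side',):
    im,d,W=cloud(c); p,e,sd,n=fitpipe(W,(603,-50,YAW)); print(c,loc(p).round(1),np.degrees(p[2]-YAW).round(2),p[3].round(1),e.round(),sd.round(2),n)"
```

```text
time_s: 11.95
eef_pos: [600.1, -57.9, 318.2]
ee_rot: [0.0, 0.772, 0.636, 0.0]
force: [-3.9, 1.0, 12.5]
gripper_width: 79.6
finger_force: 6.2
t 11.95 loc [-14.1 -37. ] tipz 128.2 tooly-yaw rel rest -0.15 tilt [ 0.0007 -0.0001] F [-3.9  1.  12.5] w 79.6 qd [-0.3   0.31  1.6   0.    1.24 -0.1 ]
side [-14.6 -26.5] -0.81 72.8 [-80.  80.] 1.48 1763
```

```bash
python3 -m inch '[0,0,0,0.003,0,-0.0002,0.08,0,0,0,0.004,0,0,0.08,0,0,0,0.004,0,0,0.08,0,0,0,0.004,0,0.0001,0.08,0,0,0,0.004,0,0.0001,0.08]'
python3 -c "
from h import *;st()
for c in('side',):
    im,d,W=cloud(c); p,e,sd,n=fitpipe(W,(605,-40,YAW)); print(c,loc(p).round(1),np.degrees(p[2]-YAW).round(2),p[3].round(1),e.round(),sd.round(2),n)"
```

```text
time_s: 12.42
eef_pos: [603.8, -39.0, 318.0]
ee_rot: [0.0, 0.772, 0.636, 0.001]
force: [-2.7, 2.2, 10.9]
gripper_width: 80.2
finger_force: 5.2
t 12.42 loc [-14.  -17.8] tipz 128.0 tooly-yaw rel rest -0.15 tilt [0.0012 0.0004] F [-2.7  2.2 10.9] w 80.2 qd [-0.26  0.31  1.59  0.    1.24 -0.07]
side [-14.4 -16.9] -1.06 72.4 [-80.  80.] 1.53 1766
```

```bash
python3 -m inch '[0,0,0,0.004,0,0.0002,0.08,0,0,0,0.004,0,0.0003,0.08,0,0,0,0.004,0,0.0004,0.08,0,0,0,0.004,0,0.0005,0.08]'
python3 -c "
from h import *;st()
for c in('side',):
    im,d,W=cloud(c); p,e,sd,n=fitpipe(W,(607,-30,YAW)); print(c,loc(p).round(1),np.degrees(p[2]-YAW).round(2),p[3].round(1),e.round(),sd.round(2),n)"
```

```text
time_s: 12.8
eef_pos: [606.9, -23.1, 316.6]
ee_rot: [0.0, 0.771, 0.636, 0.001]
force: [-3.5, 2.1, 9.1]
gripper_width: 79.8
finger_force: 5.1
t 12.8 loc [-14.   -1.6] tipz 126.6 tooly-yaw rel rest -0.13 tilt [0.0016 0.0008] F [-3.5  2.1  9.1] w 79.8 qd [-0.24  0.32  1.59  0.    1.23 -0.05]
side [-14.4  -8.8] -0.79 71.1 [-80.  80.] 1.53 1751
```

```bash
python3 -m inch '[0,0,0,0.004,0,0.0006,0.08,0,0,0,0.004,0,0.0007,0.08,0,0,0,0.004,0,0.0008,0.08,0,0,0,0.003,0,0.0006,0.08,0,0,0,0.002,0,0,0.08]'
python3 -c "
from h import *;st()
for c in('side','top'):
    im,d,W=cloud(c); p,e,sd,n=fitpipe(W,(609,-22,YAW)); print(c,loc(p).round(1),np.degrees(p[2]-YAW).round(2),p[3].round(1),e.round(),sd.round(2),n)"
```

```text
time_s: 13.27
eef_pos: [610.1, -6.2, 313.2]
ee_rot: [0.0, 0.771, 0.636, 0.001]
force: [0.2, 1.4, 5.0]
gripper_width: 80.0
finger_force: 2.8
t 13.27 loc [-14.   15.7] tipz 123.2 tooly-yaw rel rest -0.11 tilt [0.0019 0.001 ] F [0.2 1.4 5. ] w 80.0 qd [-0.21  0.33  1.58  0.    1.23 -0.02]
side [-14.6  -0.5] -0.84 68.3 [-80.  80.] 1.55 1714
top [-20.1  -0.2] -0.42 67.6 [-69.  69.] 2.03 97
```

```bash
python3 -m inch '[0,0,0,0,0,-0.005,0.08,0,0,0,0,0,-0.01,0.08,0,0,0,0,0,-0.012,0.08,0,0,0,-0.0026,-0.02,0,0.03,0,0,0,-0.0026,-0.024,0,0.03,0,0,0,-0.0026,-0.024,0,0.03,0,0,0,-0.0026,-0.024,0,0.03,0,0,0,-0.0026,-0.024,0,0.03,0,0,0,-0.0026,-0.02,0,0.03]' 
python3 -m inch '[0,0,6.96,0,0,0,0.03,0,0,6.96,0,0,0,0.03,0,0,6.96,0,0,0,0.03,0,0,6.96,0,0,0,0.03,0,0,6.96,0,0,0,0.03,0,0,6.96,0,0,0,0.03,0,0,6.96,0,0,0,0.03,0,0,6.96,0,0,0,0.03,0,0,6.96,0,0,0,0.03,0,0,6.96,0,0,0,0.03,0,0,6.96,0,0,0,0.03,0,0,6.96,0,0,0,0.03,0,0,6.96,0,0,0,0.03,0,0,0,0,0,0,0.03]'
python3 -c "
from h import *;st()
for c in('side','top'):
    im,d,W=cloud(c); p,e,sd,n=fitpipe(W,(609,-22,YAW)); print(c,loc(p).round(1),np.degrees(p[2]-YAW).round(2),p[3].round(1),e.round(),sd.round(2),n)
cv2.imwrite('pics/s1.png',im[...,::-1] if c=='side' else bot.camera('side')[0][...,::-1])"
```

```text
time_s: 14.12
eef_pos: [471.8, 3.1, 339.8]
ee_rot: [0.0, 0.772, 0.636, 0.0]
force: [-0.9, -0.6, 0.9]
gripper_width: 42.1
finger_force: 0.0
time_s: 15.28
eef_pos: [473.3, 2.8, 340.1]
ee_rot: [0.0, 0.995, -0.102, 0.0]
force: [-0.3, -0.3, -0.7]
gripper_width: 30.1
finger_force: 0.0
t 15.28 loc [-150.    -1.3] tipz 150.1 tooly-yaw rel rest -90.84 tilt [ 0.0008 -0.0002] F [-0.3 -0.3 -0.7] w 30.1 qd [-0.25 -0.05  1.95  0.    1.24  1.52]
side [-14.2  -0.3] -0.72 68.3 [-80.  80.] 1.5 1701
top [-9.  -0.2] -0.63 67.6 [-79.  79.] 1.8 1363
```

View pics/s1.png

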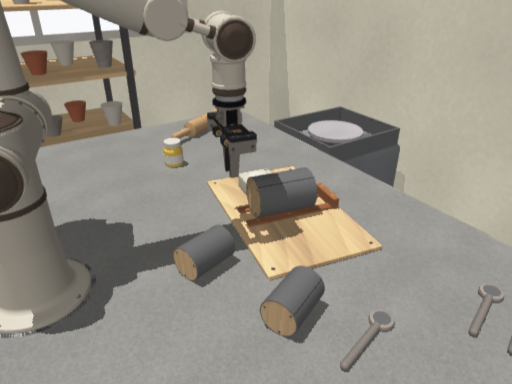

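The picture shows the former lying in the gap (282,193), with the gripper behind its near end (233,150). Next I lower the fingers and approach that end.

```bash
python3 -m inch '[0,0,0,0,-0.0013,0.025,0.03,0,0,0,0,0,0.026,0.03,0,0,0,0,0,0.026,0.03,0,0,0,0,0,0.026,0.03,0,0,0,0,0,0,0.03,0,0,0,0.012,0,0,0.03,0,0,0,0.012,0,0,0.03,0,0,0,0.008,0,0,0.03,0,0,0,0,0,0,0.03]' 
python3 -c "from h import *;st()"
```

```text
time_s: 16.18
eef_pos: [506.6, -2.9, 237.9]
ee_rot: [0.0, 0.995, -0.1, 0.002]
force: [0.3, 0.2, -0.0]
gripper_width: 30.2
finger_force: 0.0
t 16.18 loc [-116.3   -0.6] tipz 47.9 tooly-yaw rel rest -90.62 tilt [ 0.0032 -0.0008] F [ 0.3  0.2 -0. ] w 30.2 qd [-0.24  0.18  1.93 -0.    1.03  1.53]
```

```bash
python3 -m inch '[0,0,0,0.004,0,0,0.03,0,0,0,0.004,0,0,0.03,0,0,0,0.003,0,0,0.03,0,0,0,0.001,0,0,0.03]' 
python3 -c "from h import *;st()"
python3 -m inch '[0,0,0,0.002,0,0,0.03,0,0,0,0.002,0,0,0.03,0,0,0,0.001,0,0,0.03]' 
python3 -c "from h import *;st()"
```

```text
time_s: 16.52
eef_pos: [516.8, -4.8, 236.4]
ee_rot: [0.0, 0.995, -0.1, 0.0]
force: [-0.1, -0.9, -0.0]
gripper_width: 29.9
finger_force: 0.0
t 16.52 loc [-105.8   -0.5] tipz 46.4 tooly-yaw rel rest -90.65 tilt [ 0.0003 -0.0001] F [-0.1 -0.9 -0. ] w 29.9 qd [-0.24  0.21  1.9  -0.    1.03  1.53]
time_s: 16.77
eef_pos: [521.3, -5.7, 236.0]
ee_rot: [-0.0, 0.995, -0.1, -0.001]
force: [-3.5, -0.3, 1.7]
gripper_width: 29.8
finger_force: 1.5
t 16.77 loc [-101.3   -0.5] tipz 46.0 tooly-yaw rel rest -90.65 tilt [-0.0015  0.0004] F [-3.5 -0.3  1.7] w 29.8 qd [-0.24  0.22  1.88  0.    1.04  1.53]
```

```bash
python3 -m inch '[0,0,0,0.003,0,0,0.03,0,0,0,0.003,0,0,0.03,0,0,0,0.003,0,0,0.03,0,0,0,0.003,0,0,0.03,0,0,0,0.003,0,0,0.03]' 
python3 -c "
from h import *;st()
for c in('side',):
    im,d,W=cloud(c); p,e,sd,n=fitpipe(W,(620,-24,YAW)); print(c,loc(p).round(1),np.degrees(p[2]-YAW).round(2),p[3].round(1),e.round(),sd.round(2),n)"
```

```text
time_s: 17.18
eef_pos: [536.4, -8.8, 236.1]
ee_rot: [-0.0, 0.995, -0.1, -0.0]
force: [-2.5, 0.9, 1.4]
gripper_width: 30.1
finger_force: 1.2
t 17.18 loc [-85.8  -0.8] tipz 46.1 tooly-yaw rel rest -90.66 tilt [-0.0003  0.0001] F [-2.5  0.9  1.4] w 30.1 qd [-0.24  0.26  1.84  0.    1.04  1.53]
side [-8.  0.] -0.1 68.0 [-91.  91.] 1.53 1385
```

```bash
python3 -m inch '[0,0,0,0.003,0,0,0.03,0,0,0,0.003,0,0,0.03,0,0,0,0.003,0,0,0.03,0,0,0,0.003,0,0,0.03,0,0,0,0.003,0,0,0.03,0,0,0,0.003,0,0,0.03,0,0,0,0.003,0,0,0.03,0,0,0,0.003,0,0,0.03,0,0,0,0.003,0,0,0.03,0,0,0,0.003,0,0,0.03]' 
python3 -m inch '[0,0,0,0.002,0,0,0.03,0,0,0,0.002,0,0,0.03,0,0,0,0.001,0,0,0.03]'
python3 -c "from h import *;st()"
```

```text
time_s: 18.07
eef_pos: [565.9, -14.8, 236.2]
ee_rot: [-0.0, 0.995, -0.1, 0.0]
force: [-2.7, 1.5, 0.9]
gripper_width: 30.1
finger_force: 1.3
time_s: 18.32
eef_pos: [570.7, -15.8, 236.2]
ee_rot: [0.0, 0.995, -0.1, 0.0]
force: [-1.4, 1.5, 1.3]
gripper_width: 29.7
finger_force: 1.3
t 18.32 loc [-50.8  -1.2] tipz 46.2 tooly-yaw rel rest -90.66 tilt [ 0.0001 -0.0001] F [-1.4  1.5  1.3] w 29.7 qd [-0.24  0.34  1.74 -0.    1.06  1.53]
```

```bash
for i in 1; do python3 -m inch '[0,0,0,0.001,0,0,0.03,0,0,0,0.001,0,0,0.03,0,0,0,0.001,0,0,0.03]'
python3 -m inch '[0,0,0,0.001,0,0,0.03,0,0,0,0.001,0,0,0.03]'; done
```

```text
time_s: 18.57
eef_pos: [573.4, -16.3, 236.2]
ee_rot: [-0.0, 0.995, -0.1, -0.0]
force: [-4.4, 1.5, 2.5]
gripper_width: 29.9
finger_force: 2.8
time_s: 18.73
eef_pos: [574.2, -16.4, 236.0]
ee_rot: [-0.0, 0.995, -0.1, -0.003]
force: [-16.0, 2.8, 10.7]
gripper_width: 30.0
finger_force: 8.0
```

```bash
python3 -m inch '[0,0,0,-0.002,0,0,0.03,0,0,0,-0.004,0,0,0.03,0,0,0,-0.02,0,0,0.03,0,0,0,-0.03,0,0,0.03,0,0,0,-0.03,0,0,0.03,0,0,0,0,0,0,0.03]'
python3 - <<'E'
from h import *;st()
for c in('side','top'):
    im,d,W=cloud(c); p,e,sd,n=fitpipe(W,(664,-33,YAW)); print(c,loc(p).round(1),np.degrees(p[2]-YAW).round(2),p[3].round(1),e.round(),sd.round(2),n)
    K=np.array(bot.get_calibration(c)["camera_matrix"]);T=np.array(bot.get_calibration(c)["world_from_camera"])
    Q=C+N*0+A*125; q=(np.r_[Q,44]-T[:3,3])@T[:3,:3]; u=K[0,0]*q[0]/-q[2]+K[0,2]; v=-K[1,1]*q[1]/-q[2]*1*1; v=K[1,2]+K[1,1]*(-q[1])/-q[2]; print(u,v)
    u,v=int(u),int(v); cr=im[v-45:v+55,u-65:u+65]
    cv2.imwrite(f"pics/e_{c}.png",cv2.resize(cr,None,fx=6,fy=6,interpolation=cv2.INTER_CUBIC)[...,::-1])
    if c=="top": # block points above 38mm, along local x
        P=W.reshape(-1,3);P=P[np.isfinite(P).all(1)]; L=(P[:,:2]-C)@np.c_[A,N]
        m=(abs(L[:,1])<55)&(L[:,0]>100)&(L[:,0]<160)&(P[:,2]>35)&(P[:,2]<55); print("block x",np.percentile(L[m,0],[1,10,50,90,99]).round(1),"y",np.percentile(L[m,1],[2,98]).round(1),m.sum())
E
```

```text
time_s: 19.23
eef_pos: [486.1, 1.9, 233.8]
ee_rot: [-0.001, 0.995, -0.1, -0.004]
force: [-0.9, 0.5, -0.1]
gripper_width: 30.3
finger_force: 0.0
t 19.23 loc [-137.3    0.3] tipz 43.8 tooly-yaw rel rest -90.64 tilt [-0.007   0.0018] F [-0.9  0.5 -0.1] w 30.3 qd [-0.25  0.15  1.98 -0.    1.02  1.53]
side [40.1 -0.2] -0.11 68.0 [-80.  80.] 1.51 1610
324.708107126325 189.8829781653536
top [44.7  0.1] 0.08 67.5 [-79.  79.] 1.84 1351
273.2146573436616 128.4630768318183
block x [138.9 140.3 143.5 145.3 146.1] y [-47.9  47.6] 30
```

View pics/e_side.png

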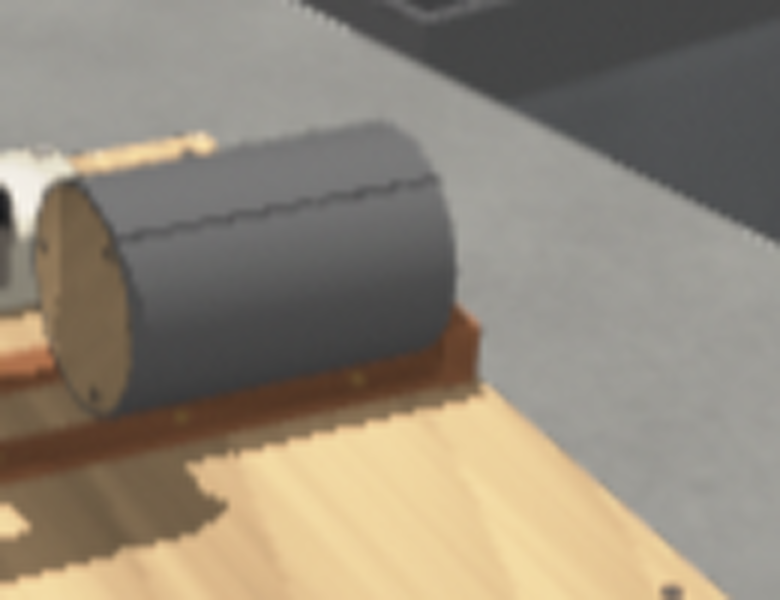

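View pics/e_top.png

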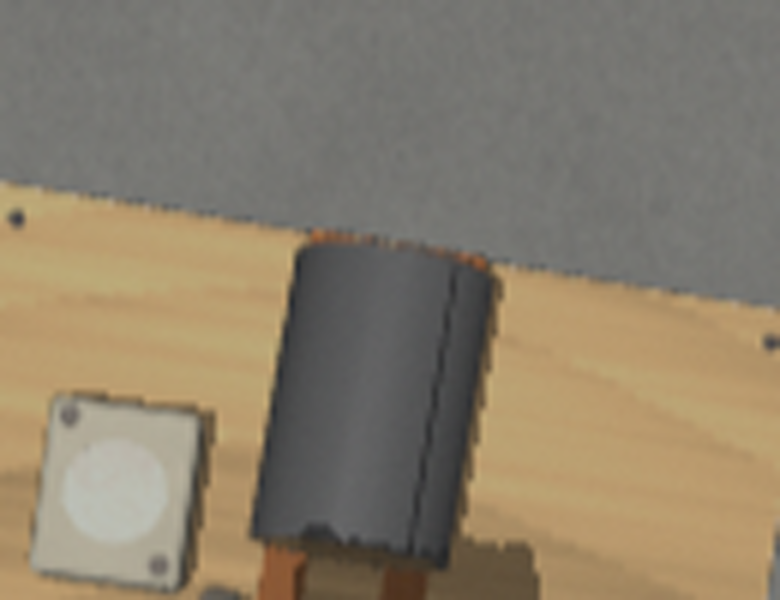

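The pictures show the former lying in the gap with its far end flush against the block: side crop (455,310), top crop (390,245). The push also met a hard stop, rising from 4 to 16 N. The top-camera fit puts it at x = 44.7, y = 0.1 and yaw 0.1°. I'll raise the arm clear and hand in.

```bash
python3 -m inch '[0,0,0,-0.01,0,-0.02,0.03,0,0,0,0,0,-0.03,0.03,0,0,0,0,0,-0.03,0.03,0,0,0,0,0,-0.03,0.03,0,0,0,0,0,0,0.03,0,0,0,0,0,0,0.03,0,0,0,0,0,0,0.03,0,0,0,0,0,0,0.03]'
python3 - <<'E'
from h import *
im,d,W=cloud("top"); p,e,sd,n=fitpipe(W,(664,-33,YAW)); print(loc(p).round(1),np.degrees(p[2]-YAW).round(2))
print(bot.close_job())
E
```

```text
time_s: 20.0
eef_pos: [481.3, 2.3, 344.9]
ee_rot: [-0.0, 0.995, -0.1, -0.001]
force: [-0.4, 1.2, 0.1]
gripper_width: 29.9
finger_force: 0.0
[44.8  0.2] -0.02
the job is handed in; nothing more can be done
None
```

The former lies in the gap between the slats with its end against the end block (last fit: 44.8 mm along, 0.2 mm off the middle line, parallel), the arm is clear of it, and I handed the job in at about 20 s; no verdict came back.

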